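Set four thread spools on the stands of their colours

ROBOT

A 6-joint arm with a two-finger parallel gripper is mounted at the origin on the work surface. World frame = base frame: x ahead of the robot, y to its left, z up, the work surface at z = 0. Lengths are in m, angles in rad, forces in N, time in s.
With the tool pointing down it reaches from about 0.3 to 0.825 m from the base axis. Payload 5.4 kg.
Tool frame: the origin (TCP) lies at the very end of the fingers, on their centre line; the grasp point (between the pads) lies 19 mm behind it; z points along the fingers, y is the line along which they close (so a half turn about z gives the same grasp; the last joint's range is limited). The gripper opens to 92 mm and grips with 3 to 60 N. Pads are 20 mm wide; open, the fingers measure 128 mm over their backs; the gripper's body (75 mm by 189 mm) begins 69 mm behind the grasp point.
Start: joints at [1.007, 0.158, 1.597, -0, 1.386, -0.21], TCP at [0.199, 0.539, 0.215] pointing down, gripper open.
Joint ranges: [-2.91, 2.91], [-0.94, 2.29], [0.18, 2.7], [-1.29, 4.43], [0.17, 2.64], [-3, 3]. Speed limits (rad/s): [2.57, 2.57, 3.14, 3.14, 3.14, 3.14].

INTERFACE

Orientations are given as a rotation vector (axis times angle).
In Python, from workcell import bot gives the robot as it stands. Calls block until the motion is done:
- bot.goto(position, orientation): joint-space move of the TCP to a pose.
- bot.line_to(position, rot=None, max_speed=0.15): straight line of the TCP; rot=None keeps the orientation; max_speed is the mean speed in m/s.
- bot.set_joints(angles): joint-space move.
- bot.set_gripper(opening, newtons=None): opening from 0.0 (shut) to 1.0 (fully open); newtons is the grip in N (None keeps the last); returns when the fingers have stopped.
- bot.hold(seconds).
- bot.inverse_kinematics(position, orientation): joint angles nearest the present ones, or None.
- bot.read_camera(name): name is "scene" or "top" or "wrist"; returns a dict with "pixels" (480x640x3 uint8, blue, green, red), "fx", "fy", "cx", "cy" (pixels), "k1" (the pictures are not rectified: a ray, as slopes to the right and down, at radius r is drawn at 1 + k1 r^2 times it, then the intrinsics apply), "R" (3x3) and "t" (3): a world point X has camera coordinates R X + t. Camera axes: x right, y down, z forward; pixel columns grow to the right and rows downward; lengths in m; the calibration is good to about 2 mm. A picture is of the moment at which its call begins. There is no depth.
A pose or a line that the arm cannot do raises bot.MotionError and nothing moves.
- bot.job_done(): hands the job in; it is judged then, once.
Readings, each from a call of its own:
- bot.current_clock(): time.
- bot.current_joints(): joint angles.
- bot.current_joint_vel(): joint speeds.
- bot.current_effort(): joint torques, N m.
- bot.current_ee_pos(): TCP position.
- bot.current_tool_rot(): TCP orientation.
- bot.current_contact_force(): force on the tool from outside, world axes, zero at the start.
- bot.current_ft_torque(): the same for the moment, N m.
- bot.current_opening(): opening from 0.0 (shut) to 1.0 (fully open).
- bot.current_grip_force(): force on a finger pad.
Only numpy, scipy, OpenCV 4.12 (cv2) and the standard library are available. Lean on these libraries where they do the work, as an engineer would, in place of code of your own. Each camera call takes 0.05 s, during which the arm holds its last target. There are 200 camera calls.

TASK

Put each of the four thread spools onto the thread stand of its own colour: upright, the spindle through its bore, sitting flat on the coloured base, and let go. Do not topple any spool on the way, and leave the pincushion and the shears where they are.

Things in the scene. Friction and masses are not known exactly. Their poses are not given: they have to be found in the camera images.
- spool_orange: Loose, rigid spool of orange thread wound on a red plastic tube, standing upright: a plain tube 54 mm in outer diameter and 95 mm tall, with an open bore 26 mm in diameter right through it. about 35 to 115 g. Origin: centre of its underside; z points up along the bore.
- spool_teal: Loose, rigid spool of teal (blue-green) thread wound on a brown cardboard tube, standing upright: a plain tube 50 mm in outer diameter and 85 mm tall, with an open bore 26 mm in diameter right through it. about 35 to 115 g. Origin: centre of its underside; z points up along the bore.
- spool_navy: Loose, rigid spool of dark navy-blue thread wound on a silver aluminium tube, standing upright: a plain tube 48 mm in outer diameter and 65 mm tall, with an open bore 26 mm in diameter right through it. about 35 to 115 g. Origin: centre of its underside; z points up along the bore.
- spool_yellow: Loose, rigid spool of yellow thread wound on a white plastic tube, standing upright: a plain tube 50 mm in outer diameter and 70 mm tall, with an open bore 26 mm in diameter right through it. about 35 to 115 g. Origin: centre of its underside; z points up along the bore.
- stand_orange: Thread stand, firmly fixed where it is: round dark steel base 80 mm in diameter whose top is orange, a flat disc 76 mm across, 14 mm above the table, with one bare upright steel spindle 8 mm in diameter in its middle, round-tipped, its tip 61 mm above the table. Origin: centre of its underside, on the table; z points up along the spindle.
- stand_teal: Thread stand, firmly fixed where it is: round dark steel base 80 mm in diameter whose top is teal, a flat disc 76 mm across, 14 mm above the table, with one bare upright steel spindle 8 mm in diameter in its middle, round-tipped, its tip 61 mm above the table. Origin: centre of its underside, on the table; z points up along the spindle.
- stand_navy: Thread stand, firmly fixed where it is: round dark steel base 80 mm in diameter whose top is navy, a flat disc 76 mm across, 14 mm above the table, with one bare upright steel spindle 8 mm in diameter in its middle, round-tipped, its tip 61 mm above the table. Origin: centre of its underside, on the table; z points up along the spindle.
- stand_yellow: Thread stand, firmly fixed where it is: round dark steel base 80 mm in diameter whose top is yellow, a flat disc 76 mm across, 14 mm above the table, with one bare upright steel spindle 8 mm in diameter in its middle, round-tipped, its tip 61 mm above the table. Origin: centre of its underside, on the table; z points up along the spindle.
- pincushion: Bystander: loose round grey pincushion in a dark wooden cup, 72 mm in diameter, about 45 mm tall, with white and red pin heads. Stands among the spools and stands. Origin: centre of its underside, z up.
- shears: Bystander: loose dressmaking shears lying flat on the table near the stands, about 215 mm long, 85 mm wide at the black handles, 10 mm high. Origin: on the table under the pivot; the steel blades point along +y (reaching 115 mm), the handles along -y (reaching 105 mm).
Things that resemble listed ones, but are neither listed nor needed, are in the scene too. What is shaped like the stand_yellow but pink is not meant. What is shaped like the spool_orange but pink is not meant.

How it is judged:
By the outcome, as a careful person would: the job done as asked, in the order asked, and still so for the second after the job is handed in, with the robot touching nothing.
It also fails if it takes over 104 s, if anything falls off the work surface, if the arm or the gripper's body presses on something with over 40 N, if the wrist force passes 120 N, or if a joint passes its speed limit or range.

## Working session

There is one attempt and no reset: what is moved stays moved. The work goes in short steps, each a Python script; the robot and the scene stay as the last script left them, time stands still between calls to the robot, and variables do not carry over. Pictures are saved under pics/ and viewed, at most 14 in all, crops included, and the job is handed in when it is done.

```bash
ls; mkdir -p pics; python3 - <<'E'
from workcell import bot
import cv2,numpy as np
for n in("scene","top","wrist"):
    c=bot.read_camera(n); cv2.imwrite(f"pics/{n}0.png",c["pixels"])
    print(n,c["fx"],c["cx"],c["cy"],c["k1"],np.round(c["R"],3).tolist(),np.round(c["t"],3), np.round(-c["R"].T@c["t"],3))
print(bot.current_tool_rot(),bot.current_clock())
E
```

```text
pics
scene 451.2759434004992 323.08581804971857 240.96407892866787 -0.012527027784157799 [[0.336, 0.942, 0.002], [0.771, -0.274, -0.574], [-0.54, 0.195, -0.819]] [-0.223 -0.355  1.404] [ 1.108 -0.16   0.946]
top 486.9682359028254 321.14613096703135 236.63874747493 -0.029577443174553922 [[-0.03, -1.0, -0.003], [-0.978, 0.03, -0.205], [0.205, -0.003, -0.979]] [0.044 0.526 1.026] [0.306 0.031 1.112]
wrist 429.69019010782506 320.9752604438833 246.89056802322287 -0.09797447229058341 [[0.347, 0.938, -0.003], [0.907, -0.335, 0.253], [0.236, -0.09, -0.968]] [-0.575 -0.028  0.392] [0.132 0.565 0.385]
[-5.52785400e-01 -3.09204816e+00  2.06974728e-03] 0.15
```

View pics/scene0.png

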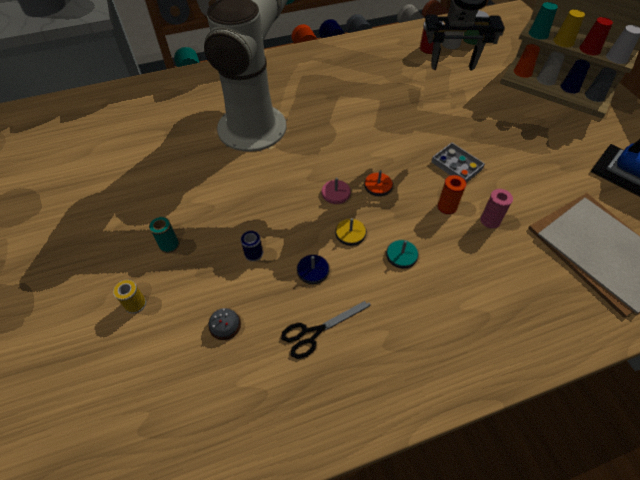

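View pics/top0.png

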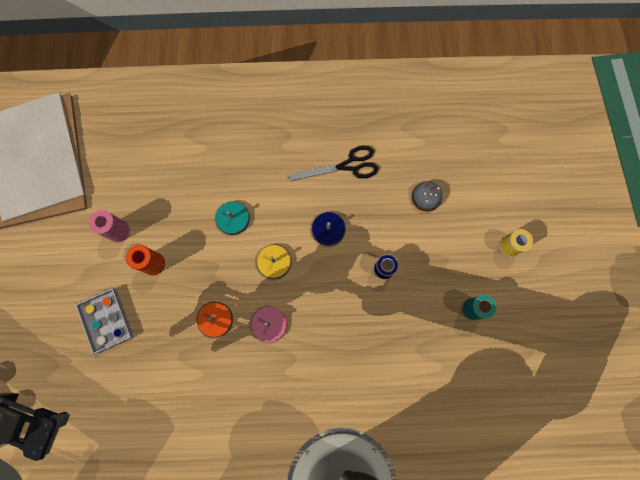

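The scene picture shows the spools: orange (451,195), teal (165,235), navy (252,246), yellow (130,296), with a pink lookalike at (496,209). In the top picture the stands are orange (214,320), yellow (274,261), teal (232,217), navy (328,229) and a pink lookalike at (268,324). The top picture also shows the spools: orange (146,260), pink (108,226), navy (386,266), teal (480,307), yellow (517,242). The rack spools at the back and the pink items don't match any listed item. I'll confirm this in one enlarged montage.

```bash
python3 - <<'E'
import cv2,numpy as np
T=cv2.imread("pics/top0.png");S=cv2.imread("pics/scene0.png")
t=[(140,250,35),(480,307,25),(386,266,25),(517,242,25),(240,322,60)]
s=[(470,200,35),(165,235,25),(252,246,25),(130,296,25),(358,188,40)]
row=lambda I,L:np.hstack([cv2.resize(I[y-r:y+r,x-r:x+r],(160,160),interpolation=cv2.INTER_CUBIC) for x,y,r in L])
cv2.imwrite("pics/m.png",np.vstack([row(T,t),row(S,s)]))
H=cv2.cvtColor(T,cv2.COLOR_BGR2HSV)
for n,(x,y) in dict(orS=(152,268),pkS=(115,233),orSt=(205,325),pkSt=(262,330),yeSt=(268,268),teSt=(226,222),nvSt=(322,235),table=(300,100)).items(): print(n,H[y,x])
E
```

```text
orS [  9 235 100]
pkS [174 112  84]
orSt [  9 227 211]
pkSt [172 120 130]
yeSt [ 23 202 193]
teSt [ 87 209 128]
nvSt [115 249  45]
table [ 17 120 162]
```

View pics/m.png

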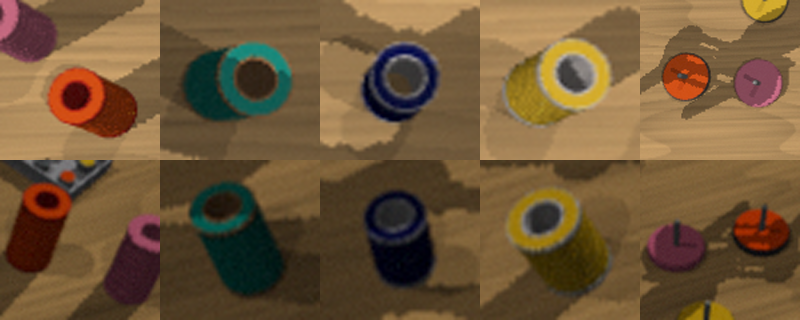

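View pics/wrist0.png

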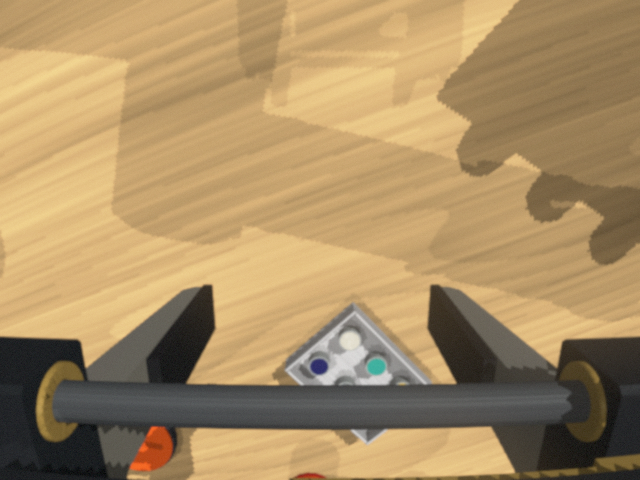

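The montage confirms it. The first tile column shows the orange spool with its red tube beside the pink lookalike, then come teal with a brown tube, navy with a silver tube and yellow with a white tube. The orange stand is left of the pink one in the top view and right of it in the scene view. Next I triangulate bore rims and disc centres from the two views.

```bash
cat > vis.py <<'E'
import cv2,numpy as np
RNG=dict(orange=((4,170,40),(14,255,255)),teal=((78,90,25),(97,255,255)),navy=((108,120,12),(130,255,255)),yellow=((20,145,60),(32,255,255)))
def mask(img,col):
    return cv2.inRange(cv2.cvtColor(img,cv2.COLOR_BGR2HSV),*[np.array(v) for v in RNG[col]])
def blob(img,col,px,r):
    """crop mask around px enlarged x4, largest component near it; returns mask,offset"""
    x0,y0=int(px[0]-r),int(px[1]-r); x0=max(x0,0);y0=max(y0,0)
    c=img[y0:int(px[1]+r),x0:int(px[0]+r)]
    m=mask(cv2.resize(c,None,fx=4,fy=4,interpolation=cv2.INTER_CUBIC),col)
    m=cv2.morphologyEx(m,cv2.MORPH_CLOSE,np.ones((7,7)))
    return m,np.array([x0,y0])
def back(e,off): return (np.array(e[0])+.5)/4-.5+off, np.array(e[1])/4
def disc(img,col,px,r):
    m,o=blob(img,col,px,r); cs,_=cv2.findContours(m,cv2.RETR_EXTERNAL,cv2.CHAIN_APPROX_NONE)
    return back(cv2.fitEllipse(cv2.convexHull(max(cs,key=cv2.contourArea))),o)
def bore(img,col,px,r):
    m,o=blob(img,col,px,r); cs,h=cv2.findContours(m,cv2.RETR_CCOMP,cv2.CHAIN_APPROX_NONE)
    hs=[c for c,k in zip(cs,h[0]) if k[3]>=0 and len(c)>15]
    return back(cv2.fitEllipse(cv2.convexHull(max(hs,key=cv2.contourArea))),o)
def ray(cam,px):
    K=np.array([[cam["fx"],0,cam["cx"]],[0,cam["fy"],cam["cy"]],[0,0,1]])
    u=cv2.undistortPoints(np.array([[px]],float),K,np.array([cam["k1"],0,0,0,0.]))[0,0]
    R=np.array(cam["R"]); d=R.T@np.array([*u,1]); return -R.T@np.array(cam["t"]),d/np.linalg.norm(d)
def plane(cam,px,z):
    o,d=ray(cam,px); return o+d*(z-o[2])/d[2]
def tri(rays):
    A=sum(np.eye(3)-np.outer(d,d) for o,d in rays); b=sum((np.eye(3)-np.outer(d,d))@o for o,d in rays)
    X=np.linalg.solve(A,b); return X,max(np.linalg.norm((np.eye(3)-np.outer(d,d))@(X-o)) for o,d in rays)
def proj(cam,X):
    K=np.array([[cam["fx"],0,cam["cx"]],[0,cam["fy"],cam["cy"]],[0,0,1]])
    return cv2.projectPoints(np.array([X],float),cv2.Rodrigues(np.array(cam["R"]))[0],np.array(cam["t"],float),K,np.array([cam["k1"],0,0,0,0.]))[0][0,0]
E
python3 - <<'E'
from workcell import bot
from vis import *
import json
t=bot.read_camera("top");s=bot.read_camera("scene")
sp=dict(orange=((146,260),(451,195)),teal=((480,307),(165,235)),navy=((386,266),(252,246)),yellow=((517,242),(130,296)))
st=dict(orange=((214,320),(379,184)),teal=((232,217),(403,255)),navy=((328,229),(313,269)),yellow=((274,261),(351,232)))
out={}
for f,L,k in((bore,sp,"spool"),(disc,st,"stand")):
    for c,(a,b) in L.items():
        try:
            ea=f(t["pixels"],c,a,25);eb=f(s["pixels"],c,b,25)
            X,r=tri([ray(t,ea[0]),ray(s,eb[0])]); out[k+"_"+c]=X.tolist()
            print(k,c,X.round(4),"res",round(r,4),ea[0].round(1),ea[1].round(1),eb[0].round(1),eb[1].round(1))
        except Exception as e: print(k,c,e)
# bystanders, rough, for clearances
print("pin",plane(t,(427,196),.03).round(3),"shears",[plane(t,p,.005).round(3).tolist() for p in((290,178),(378,150),(378,175))],"pinkstand",plane(t,(268,324),.014).round(3),"pinkspool",plane(t,(102,221),.095).round(3))
json.dump(out,open("m.json","w"))
E
```

```text
spool orange [0.4873 0.4191 0.0959] res 0.0002 [137.8 256.5] [12.8 14.1] [455.3 182.2] [ 7.5 11. ]
spool teal [ 0.3616 -0.3097  0.0853] res 0.0003 [484.4 306.1] [14.6 15.4] [159.  224.3] [10.3 13.7]
spool navy [ 0.4587 -0.1132  0.0653] res 0.0002 [387.1 264.6] [14.9 15.5] [249.9 237.8] [11.4 13.9]
spool yellow [ 0.5038 -0.4098  0.0708] res 0.0001 [521.2 239.7] [13.8 15.2] [124.  288.7] [11.7 15.5]
stand orange [0.355  0.2731 0.0124] res 0.0001 [213.8 319.1] [33.9 35.1] [378.1 182.4] [21.6 28.6]
stand teal [0.5893 0.2354 0.0089] res 0.0002 [231.8 217.3] [32.  33.4] [402. 253.] [25.7 31.4]
stand navy [0.5566 0.0111 0.0084] res 0.0001 [328.1 228.1] [32.  32.5] [312.5 268.3] [27. 31.]
stand yellow [0.4828 0.1392 0.0127] res 0.0001 [273.1 260.9] [33.3 34.1] [350.4 230.1] [24.9 30.6]
pin [ 0.621 -0.22   0.03 ] shears [[0.683, 0.098, 0.005], [0.747, -0.116, 0.005], [0.684, -0.112, 0.005]] pinkstand [0.341 0.152 0.014] pinkspool [0.568 0.501 0.095]
```

Bore rims triangulate to heights of 96/85/65/71 mm, which matches the listed spools. The stand tops come out at 8–13 mm, so I'll find the actual seating height by force. Navy goes first.

```bash
cat > act.py <<'E'
from workcell import bot
from vis import *
import json
M=json.load(open("m.json"))
def rv(x,y):  # tool down, fingers closing tangentially
    a=(np.arctan2(y,x)+np.pi)/2
    return np.array([np.cos(a),np.sin(a),0])*np.pi
def pick(c,depth=.042,N=20):
    x,y,zt=M["spool_"+c]; z=zt-depth
    bot.set_gripper(1.0)
    bot.goto([x,y,zt+.05],rv(x,y)); bot.line_to([x,y,z],max_speed=.12)
    bot.set_gripper(0.0,N); bot.hold(.2)
    print(c,"width mm",round(bot.current_opening()*92,1),"grip",bot.current_grip_force())
    bot.line_to([x,y,z+.125],max_speed=.2)
    print("lifted, opening",round(bot.current_opening()*92,1),"t",bot.current_clock()); return z
def place(c,z):
    x,y,_=M["stand_"+c]; r=rv(x,y)
    bot.line_to([x,y,z+.125],r,max_speed=.25)
    bot.line_to([x,y,z+.022],max_speed=.1); bot.hold(.3)
    f0=bot.current_contact_force(); h=.018
    while h>.006:
        bot.line_to([x,y,z+h],max_speed=.02); f=bot.current_contact_force()-f0
        if f[2]>2.5: break
        h-=.001
    print("contact at base height",round(h,4),f.round(1))
def release(c,z):
    bot.set_gripper(1.0); p=bot.current_ee_pos()
    bot.line_to([p[0],p[1],z+.13],max_speed=.2); print("t",bot.current_clock())
E
python3 - <<'E'
from act import *
print({k:bot.inverse_kinematics(v,rv(*v[:2])) is not None for k,v in M.items()})
z=pick("navy"); place("navy",z)
s=bot.read_camera("scene")["pixels"]; cv2.imwrite("pics/n1.png",cv2.resize(s[150:330,200:440],None,fx=3,fy=3))
E
```

```text
{'spool_orange': True, 'spool_teal': True, 'spool_navy': True, 'spool_yellow': True, 'stand_orange': True, 'stand_teal': True, 'stand_navy': True, 'stand_yellow': True}
navy width mm 48.3 grip 20.000077625736594
lifted, opening 47.9 t 5.6083
contact at base height 0.013 [-2.8  0.9  8.5]
```

View pics/n1.png

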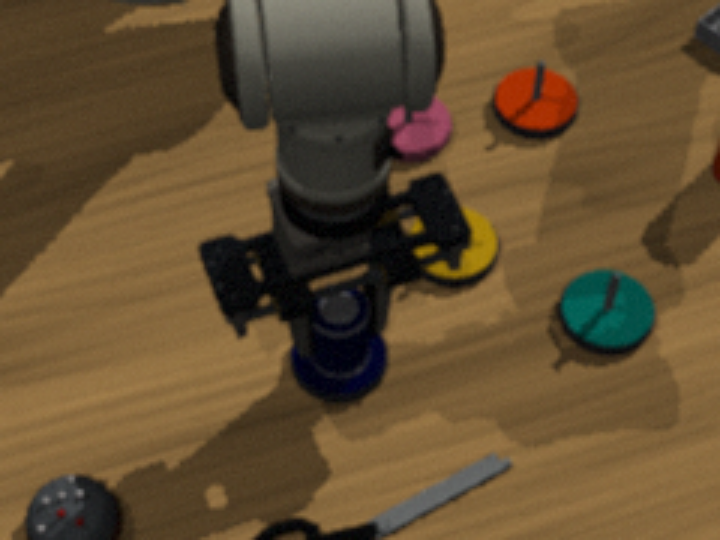

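The navy spool at (340,335) in the crop sits centred on its navy base, and contact came at about 13 mm, so it is seated. I release it and do yellow the same way, stopping if a check fails.

```bash
python3 - <<'E'
from act import *
release("navy",M["spool_navy"][2]-.042)
z=pick("yellow")
assert bot.current_opening()*92>45
place("yellow",z); release("yellow",z)
s=bot.read_camera("scene")["pixels"]; cv2.imwrite("pics/n2.png",cv2.resize(s[150:330,200:440],None,fx=3,fy=3))
E
```

```text
t 11.0417
yellow width mm 50.1 grip 20.000005904585123
lifted, opening 50.0 t 15.425
contact at base height 0.013 [-3.1 -0.6  7.5]
t 22.35
```

View pics/n2.png

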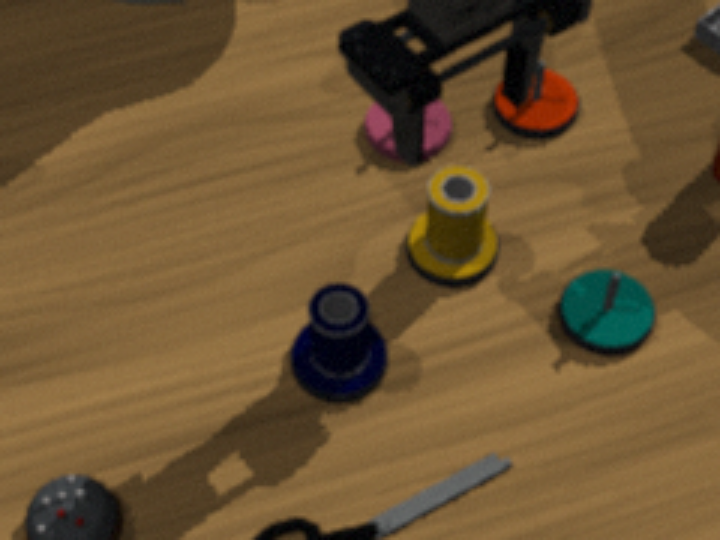

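Yellow, with its bore at (458,187), and navy, at (340,305), stand upright and centred on their own bases. I go on with teal and orange.

```bash
python3 - <<'E'
from act import *
for c in("teal","orange"):
    z=pick(c); assert bot.current_opening()*92>45
    place(c,z); p=bot.current_ee_pos(); assert p[2]-z<.02
    release(c,z)
bot.set_joints([1.007,.158,1.597,0,1.386,-.21])
t=bot.read_camera("top");s=bot.read_camera("scene")
for c in RNG:
    X=M["stand_"+c]; g=[X[0],X[1],M["spool_"+c][2]+.014]
    try:
        r=tri([ray(k,bore(k["pixels"],c,proj(k,g),25)[0]) for k in(t,s)]); print(c,(r[0]-g).round(4),round(r[1],4))
    except Exception as e: print(c,e)
cv2.imwrite("pics/n3.png",s["pixels"]);cv2.imwrite("pics/n4.png",t["pixels"])
print(bot.current_clock())
E
```

```text
teal width mm 50.5 grip 19.999897805973887
lifted, opening 50.6 t 26.9083
contact at base height 0.013 [-2.3 -1.   5.9]
t 33.9917
orange width mm 53.3 grip 19.996871268376708
lifted, opening 53.6 t 37.6167
contact at base height 0.013 [-3.6 -2.6  8.6]
t 43.0833
orange [-0.0005  0.0011 -0.0003] 0.0002
teal [0.0001 0.0014 0.0007] 0.0002
navy [0.0002 0.0009 0.0004] 0.0002
yellow [ 0.0001  0.0011 -0.0001] 0.0001
44.6333
```

View pics/n3.png

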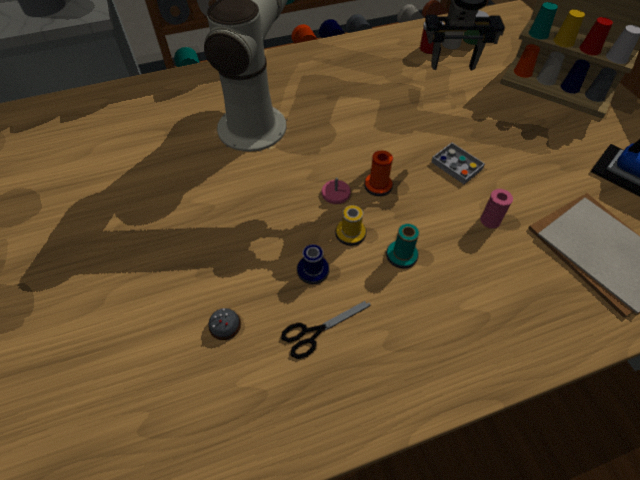

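View pics/n4.png

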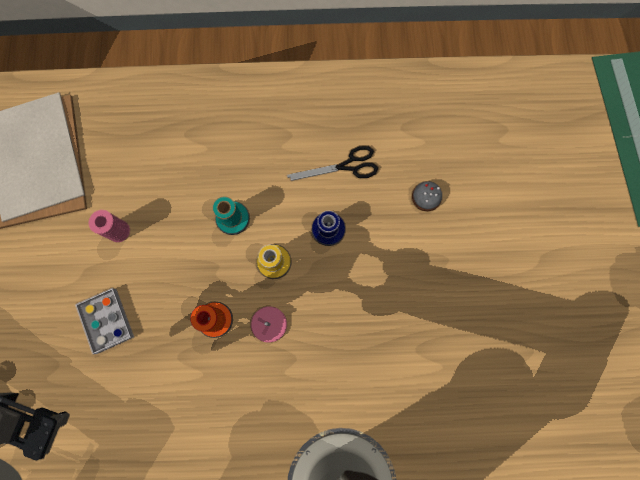

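In the scene picture all four spools stand upright on their own stands: orange (380,172), yellow (351,224), teal (404,244), navy (313,262). Their rims are within 1.5 mm of the expected seated positions. The pincushion at (427,196) and the shears at (335,165) in the top picture haven't moved.

```bash
python3 -c "
from workcell import bot
print(bot.job_done())"
```

```text
the job is handed in; nothing more can be done
None
```

All four spools are seated upright on the stands of their own colours and released, the pincushion and shears are unmoved, and the job was handed in at about 45 s of the 104 s allowed.

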